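# Shut and latch the test-bay gate

### The arm

A 7-joint arm with a two-finger parallel gripper is mounted at the origin on the work surface. World frame = base frame: x ahead of the robot, y to its left, z up, the work surface at z = 0. Lengths are in m, angles in degrees, forces in N, time in s.
With the tool pointing down it reaches from about 0.425 to 0.875 m from the base axis. Payload 4.7 kg.
Tool frame: the origin (TCP) lies between the finger pads; the fingertips stand 8 mm ahead of it and the grasp point (between the pads) lies 11 mm behind it; x points along the fingers, z is the direction in which the jaws open and shut, and the axes are right-handed (so a half turn about x gives the same grasp; the last joint's range is limited). The gripper opens to 87 mm and grips with 3 to 60 N. Pads are 19 mm wide; open, the fingers measure 117 mm over their backs; the gripper's body (75 mm by 190 mm) begins 51 mm behind the grasp point.
Start: joints at [73.001, 18.392, -4.016, 83.108, 1.295, 78.541, -3.26], TCP at [0.199, -0.619, 0.231] pointing down, gripper open.
Joint ranges: [-163.93, 163.93], [-17.29, 119.83], [-79.2, 71.16], [3.27, 140.29], [-89.18, 269.18], [5.43, 117.66], [-154.24, 154.24]. Speed limits (degrees/s): [147.25, 147.25, 180, 180, 180, 180, 180].

### API

Orientations are given as [roll, pitch, yaw] about the fixed x, y, z axes, in that order (R = Rz(yaw) Ry(pitch) Rx(roll)).
In Python, from cell import telemetry, vision, sign_off gives the robot as it stands. The module is installed in compiled form; this text tells all that it offers.
- The arm moves only by the tool drive_tool, never from a script. Its arguments are lists of equal length, an entry for each row: "offset": the shift along the tool's x, y, z in m, a list of three; "angular": the turn, a rotation vector about the tool's x, y, z in rad, a list of three. A call has 1 to 10 rows; each row is the pose to reach, as a shift and turn from the pose measured when the call began, along the tool's axes at that moment; what a row does not reach only later rows make up. A row lasts 1/8 s, in which the tool goes at most 62.5 mm and 10.7 degrees, less where a joint would pass 70% of its speed; a pose out of reach is approached as far as the arm can. A call with a gripper value outside its range is refused whole. "fingers" is the closure, from -1 (fully open) to 1 (shut), set as the call begins (left out, the last holds). The fingers move at their own pace and stop on an object; "squeeze" is the grip in N (left out, the last holds). Time passes only in rows, so rows that repeat a pose let the fingers close. It gives the time, the measured TCP pose, the force and the opening at its end, in the units of the state.
- telemetry.get_obs(): the state, without advancing time (a new reading comes with each control period).
- vision.read_camera(name): name is "side" or "top" or "wrist"; returns a dict with "pixels" (384x512x3 uint8, red, green, blue), "intrinsics" (3x3 intrinsics, pixels), "world_from_camera" (4x4, takes a point from camera to world coordinates); the wrist camera has in their place "T_tool_cam" (4x4, takes a point from camera to tool coordinates, whose origin is the TCP and whose axes are the tool frame's). Camera axes: x right, y up, looking along -z (the intrinsics and any distortion apply to the point x, -y, -z); pixel columns grow to the right and rows downward; lengths in m; the calibration is good to about 2 mm. A picture is of the moment at which its call begins: read the wrist's pose just before it. There is no depth.
- sign_off(): hands the job in, once; it reports no verdict.
The state is a dict: "time_s": time; "qpos": joint angles; "joint_velocities": joint speeds; "effort": joint torques, N m; "tool_pos": TCP position; "tool_rot": TCP orientation; "force": force on the tool from outside, world axes, zero at the start; "wrist_torque": the same for the moment, N m; "grip_width": finger opening in m.
Only numpy, scipy, OpenCV 4.12 (cv2) and the standard library are available. Lean on these libraries where they do the work, as an engineer would, in place of code of your own. Each camera call takes 0.05 s, during which the arm holds its last target.

### The job

Shut the gate of the test bay so the module inside can be tested: lift the latch bar by its grip so that it clears the yellow catch, swing the gate shut and press it gently into its sprung buffer, and let the bar drop back down fully behind the catch so that the gate stays latched when you let go. Feel for the buffer and do not force it or jam the bar against the catch, and leave the module, screwdriver, tape and jar where they are.

Things in the scene. Friction and masses are not known exactly. Their poses are not given: they have to be found in the camera images.
- gate_hinge (a point): Foot of the gate's upright hinge axis, on the work surface; fixed to the bay, a white open-topped pen 290 mm wide, 190 mm deep, walls 60 to 85 mm high. x points into the bay, square to the shut gate; -y runs from the hinge along the shut gate; z up. The gate is a white panel 14 mm thick, from 10 to 210 mm from the hinge axis, top edge 112 mm above the work surface.
- gate (a joint): Gate angle, rad: 0 = along the -y axis of gate_hinge, growing as it opens towards the robot (clockwise from above); range -0.2 to 1.0. Slight hinge friction keeps it where it is left. It latches at an angle between -0.09 and 0.09 that differs each time: catch and buffer sit on one bracket clamped on an arc about the hinge, whose setting is not measured and must be felt.
- bar (a joint): Angle of the steel gravity latch bar relative to the gate, rad: 0 = down, level on its stop, growing as its free end is lifted; to 0.6. Bar 10 mm thick, 14 mm high, about 0.3 kg, over the gate's top edge in the plane of the gate; middle line 125 mm above the work surface, pivot pin 35 mm from the hinge axis, end 255 mm from it. It falls by its own weight.
- bar_grip (a point): Centre of the bar's grip: an upright black round peg, 18 mm across, 50 mm high, its top 6 mm red, standing on the bar 175 mm from the hinge axis (140 mm from the bar's pivot). 154 mm above the work surface with the bar down; 22 mm of peg lie below it, 28 mm above. Moves with gate and bar: y points along the bar to the pivot, x square to the gate towards the bay.
- bar_tip (a point): Point of the bar's middle line at its free end. The catch it drops behind is a square yellow tooth 235 mm from the hinge axis, 18 mm wide along the bar, 20 mm thick in the swing direction, its top 26 mm above the underside of the lowered bar: the bar must be above 0.14 rad to pass over it. Latched, the bar lies on the bay side of the tooth, over a yellow seat, held against it by the buffer.
- gate_back (a point): Point on the gate's rear face, 200 mm from the hinge axis, 62 mm up, that meets the buffer: a rubber-tipped spring plunger, 1.5 N per mm. The gate meets it about 2 mm before the latching angle; it pushes 3 N at the latching angle; the bar drops freely behind the tooth once the buffer is pressed to about 5.5 N. Pressing it beyond 15 N is forcing it.
- module: Green circuit module, 70 x 90 mm, 18 mm high, lying loose in the bay; origin under its centre. Bystander.
- driver: Screwdriver lying on the bench to the right of the bay (seen from the robot), about 200 mm long. Bystander.
- tape: Blue roll of tape, 90 mm across, 24 mm high, lying left of the bay; origin under its centre. Bystander.
- jar: Small jar, 56 mm across, 70 mm high, standing right of the bay; origin under its centre. Bystander.

How it is judged:
By the outcome, as a careful person would: the job done as asked, in the order asked, and still so for the second after the job is handed in, with the robot touching nothing.
It also fails if it takes over 54 s, if anything falls off the work surface, if the arm or the gripper's body presses on something with over 40 N, if the wrist force passes 120 N, or if a joint passes its speed limit or range.

## Working session

There is one attempt and no reset: what is moved stays moved. The work goes in short steps, Python scripts to look and compute and a tool call to move; the robot and the scene stay as the last step left them, time stands still between calls to the robot, and variables do not carry over. Pictures are saved under pics/ and viewed, and the job is handed in when it is done.

Besides the shell and the picture viewer there is one more tool, called after "Emit:" as name(argument=value, ...) on one line, values as JSON. drive_tool: Moves the arm, as the interface text tells. Its arguments: {"type":"object","properties":{"offset":{"type":"array"},"angular":{"type":"array"},"fingers":{"type":"number"},"squeeze":{"type":"number"}},"required":["offset","angular"]}

```bash
mkdir -p pics; cat > h.py <<'E'
import numpy as np, cv2
from cell import telemetry, vision, sign_off
def snap(n,f):
    o=telemetry.get_obs(); c=vision.read_camera(n); cv2.imwrite('pics/'+f,c['pixels'][:,:,::-1]); 
    np.savez('pics/'+f+'.npz',o=np.array([o],dtype=object),**{k:v for k,v in c.items()}); return o,c
E
python3 - <<'E'
from h import *
for n in ['top','side']:
    o,c=snap(n,n+'1.png'); print(n,c['intrinsics'],c['world_from_camera'],c.keys())
print(o)
E
```

```text
top [[435.16100904   0.         258.87416086]
 [  0.         435.16100904 184.91414444]
 [  0.           0.           1.        ]] [[ 1.81202439e-02  9.97114555e-01 -7.37171747e-02  4.88188183e-01]
 [-9.99835576e-01  1.81219046e-02 -6.46383620e-04  2.73676099e-02]
 [ 6.91377095e-04  7.37167664e-02  9.97278978e-01  1.43382175e+00]
 [ 0.00000000e+00  0.00000000e+00  0.00000000e+00  1.00000000e+00]] dict_keys(['pixels', 'intrinsics', 'world_from_camera'])
side [[355.16622922   0.         256.47049997]
 [  0.         355.16622922 190.96517834]
 [  0.           0.           1.        ]] [[-0.75188241  0.4617321  -0.47061269  0.17378678]
 [-0.65923672 -0.51685448  0.54613953  0.48682805]
 [ 0.00893188  0.72087788  0.69300455  0.71880574]
 [ 0.          0.          0.          1.        ]] dict_keys(['pixels', 'intrinsics', 'world_from_camera'])
{'time_s': 0.05, 'qpos': array([73.00182629, 18.43879393, -4.01490896, 83.17330291,  1.29405334,
       78.54199527, -3.26197205]), 'joint_velocities': array([ 0.03880364, -0.04874455,  0.0248461 , -0.03582205,  0.01082599,
        0.03398348, -0.01849528]), 'effort': array([ 7.60779199e-05, -4.92995238e+01, -4.06010281e-01, -3.13706410e+01,
       -6.41821744e-02,  3.97777639e-02,  7.04341119e-05]), 'tool_pos': array([ 0.19855503, -0.61837038,  0.22947844]), 'tool_rot': array([-177.35724124,   89.8909795 ,  110.44789494]), 'force': array([-0.56790551,  0.37433617,  0.94361608]), 'wrist_torque': array([-0.06538255,  0.01180563, -0.0040056 ]), 'grip_width': 0.0867549649494496}
```

View pics/top1.png

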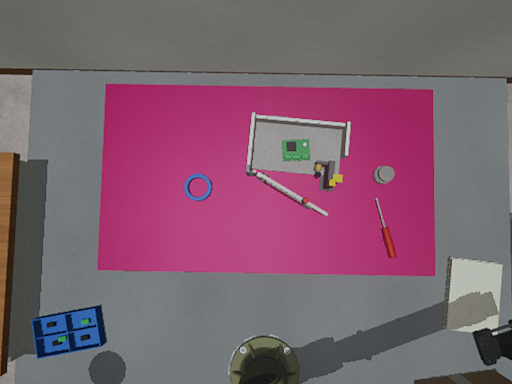

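View pics/side1.png

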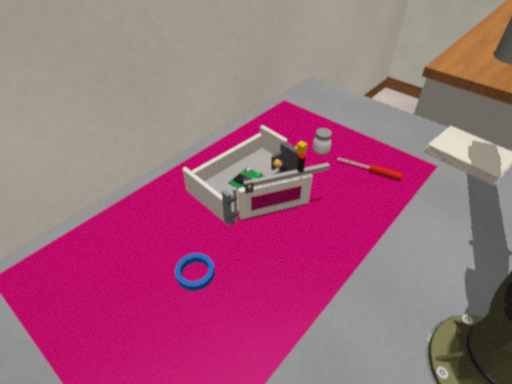

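The top view shows the hinge near px (252,173), the open gate's bar running to its tip near (327,215), the peg's red top near (306,200) and the yellow catch near (338,180). The jar is near (384,174). I'll zoom in to measure these.

```bash
python3 - <<'E'
from h import *
a=cv2.imread('pics/top1.png')[100:230,235:400]; cv2.imwrite('pics/topz.png',cv2.resize(a,None,fx=4.5,fy=4.5,interpolation=cv2.INTER_CUBIC))
a=cv2.imread('pics/side1.png')[110:240,170:350]; cv2.imwrite('pics/sidez.png',cv2.resize(a,None,fx=4.4,fy=4.4,interpolation=cv2.INTER_CUBIC))
E
```

```text
(no output)
```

View pics/topz.png

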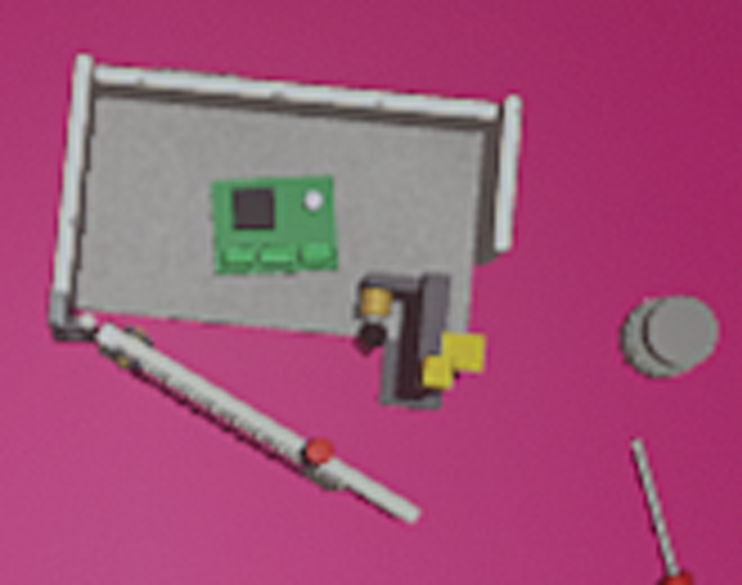

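View pics/sidez.png

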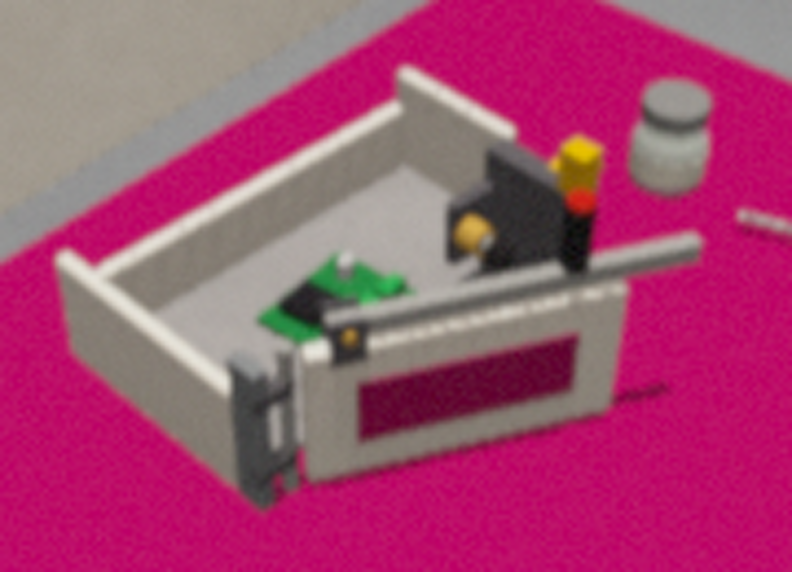

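```bash
cat >> h.py <<'E'
def ray(c,u,v):
    K=c['intrinsics'];T=c['world_from_camera']
    d=np.array([(u-K[0,2])/K[0,0],-(v-K[1,2])/K[1,1],-1.]); return T[:3,3],T[:3,:3]@d
def onz(c,u,v,z):
    o,d=ray(c,u,v); return o+d*(z-o[2])/d[2]
def tri(*rs):
    A=0;b=0
    for o,d in rs:
        d=d/np.linalg.norm(d);P=np.eye(3)-np.outer(d,d);A=A+P;b=b+P@o
    return np.linalg.solve(A,b)
E
python3 - <<'E'
from h import *
C={n:dict(np.load(f'pics/{n}1.png.npz',allow_pickle=True)) for n in('top','side')}
box={'top':(290,190,325,215),'side':(285,145,315,170)}
rs=[]
for n in C:
    im=C[n]['pixels'].astype(int);hsv=cv2.cvtColor(C[n]['pixels'],cv2.COLOR_RGB2HSV)
    x0,y0,x1,y1=box[n]
    m=np.zeros(im.shape[:2],bool); s=np.s_[y0:y1,x0:x1]
    r,g,b=[im[...,i] for i in range(3)]
    m[s]=((r>130)&(g<90)&(b<85)&(r>2*b))[s]
    v,u=np.nonzero(m);print(n,'red',len(u),u.mean(),v.mean()); 
    if n=='top':print(onz(C[n],u.mean(),v.mean(),.181))
    rs.append(ray(C[n],u.mean(),v.mean()))
print('tri red',tri(*rs))
z=lambda x,y:(235+(x+.5)/4.5-.5,100+(y+.5)/4.5-.5)
c=C['top']
for nm,p,h in [('tip',(414,517),.132),('tipedgeA',(421,510),.132),('tipedgeB',(410,523),.132),('pivotend',(103,335),.132),('tooth',(437,372),.144),('seat?',(463,352),.118),('frontL',(70,322),.08),('R wall front',(503,247),.085),('R wall back',(513,97),.085),('backL',(84,60),.085),('jar',(682,330),.07),('plunger',(370,338),.062),('bracket br',(440,405),.0),]:
    print(nm,onz(c,*z(*p),h).round(4))
E
```

```text
top red 23 305.4782608695652 199.91304347826087
[ 0.53993006 -0.10678964  0.181     ]
side red 48 302.5625 153.89583333333334
tri red [ 0.53922759 -0.10675235  0.18465623]
tip [ 0.4995 -0.1756  0.132 ]
tipedgeA [ 0.5043 -0.1802  0.132 ]
tipedgeB [ 0.4955 -0.1729  0.132 ]
pivotend [0.6171 0.0329 0.132 ]
tooth [ 0.5953 -0.1883  0.144 ]
seat? [ 0.6113 -0.2101  0.118 ]
frontL [0.6309 0.0562 0.08  ]
R wall front [ 0.6881 -0.2434  0.085 ]
R wall back [ 0.7939 -0.2501  0.085 ]
backL [0.8146 0.05   0.085 ]
jar [ 0.6341 -0.3719  0.07  ]
plunger [ 0.6253 -0.1547  0.062 ]
bracket br [ 0.583  -0.2147  0.    ]
```

```bash
cat >> h.py <<'E'
from scipy.spatial.transform import Rotation as Ro
def Rnow(o): return Ro.from_euler('xyz',o['tool_rot'],degrees=True)
def target(H,phi,beta,dz=0.0,flip=1,bt=None,r=.175,z0=.154):
    """phi: bar dir angle from world -y toward -x (rad). returns peg grasp-point pos, R, TCP pos. dz=grasp height above grip centre along peg"""
    u=np.array([-np.sin(phi),-np.cos(phi),0]); n=np.array([np.cos(phi),-np.sin(phi),0]); k=np.array([0,0,1.])
    piv=np.array([H[0],H[1],.125])+.035*u
    cb,sb=np.cos(beta),np.sin(beta)
    ub=cb*u+sb*k; kb=-sb*u+cb*k
    g=piv+(r-.035)*ub+(z0-.125+dz)*kb
    x=-kb; z=flip*n; y=np.cross(z,x)
    R=np.array([x,y,z]).T
    return g+R[:,0]*.011,Ro.from_matrix(R)
def rel(o,p,R):
    R0=Rnow(o); return R0.inv().apply(p-o['tool_pos']),(R0.inv()*R).as_rotvec()
E
python3 - <<'E'
from h import *
o=telemetry.get_obs(); print(Rnow(o).as_matrix().round(3))
H=(.626,.046)
for f in(1,-1):
    p,R=target(H,np.radians(29.8),0,dz=.1,flip=f); a,b=rel(o,p,R); print(p,a.round(3),b.round(3),np.linalg.norm(b))
E
```

```text
[[-0.001  0.952  0.306]
 [ 0.002  0.306 -0.952]
 [-1.    -0.    -0.002]]
[ 0.53902956 -0.10585895  0.243     ] [-0.013  0.481 -0.384] [-0.74  -0.002 -0.001] 0.7398893942727216
[ 0.53902956 -0.10585895  0.243     ] [-0.013  0.481 -0.384] [ 2.402e+00 -1.000e-03  2.000e-03] 2.4017054622689518
```

Emit:
drive_tool(offset=[[-0.015,0.02,-0.016],[-0.02,0.055,-0.045],[-0.025,0.1,-0.08],[-0.03,0.145,-0.116],[-0.03,0.19,-0.152],[-0.03,0.235,-0.188],[-0.03,0.28,-0.224],[-0.03,0.32,-0.256],[-0.03,0.35,-0.28],[-0.03,0.365,-0.292]], angular=[[-0.03,0,0],[-0.1,0,0],[-0.18,0,0],[-0.26,0,0],[-0.34,0,0],[-0.42,0,0],[-0.5,0,0],[-0.58,0,0],[-0.66,0,0],[-0.74,0,0]], fingers=-1)

```text
time_s: 1.35
tool_pos: [0.4579, -0.226, 0.2598]
tool_rot: [139.1, 89.9, 109.7]
force: [0.7, -0.4, -0.1]
grip_width: 0.0869
```

```bash
python3 - <<'E'
from h import *
o,c=snap('wrist','w1.png'); print(o['time_s'],o['tool_pos'],o['qpos'],o['force']); print(c['intrinsics'],c['T_tool_cam'])
H=(.626,.046)
p,R=target(H,np.radians(29.8),0,dz=.1); a,b=rel(o,p,R); print(a.round(3),b.round(3))
E
```

```text
1.35 [ 0.45786977 -0.22604074  0.25981651] [ 49.55935006   1.83139037 -26.61901965  99.19306656   0.73524836
  79.26084876  -6.61037113] [ 0.74871626 -0.42149502 -0.14245173]
[[342.78237208   0.         251.8707079 ]
 [  0.         342.78237208 195.28621085]
 [  0.           0.           1.        ]] [[ 4.20194794e-04  2.90033346e-01 -9.57016448e-01 -1.53945772e-01]
 [ 1.77440326e-03  9.57014810e-01  2.90033629e-01  8.04535160e-02]
 [ 9.99998337e-01 -1.82000373e-03 -1.12503475e-04 -1.27964293e-03]
 [ 0.00000000e+00  0.00000000e+00  0.00000000e+00  1.00000000e+00]]
[0.017 0.145 0.012] [ 0.007 -0.002 -0.002]
```

View pics/w1.png

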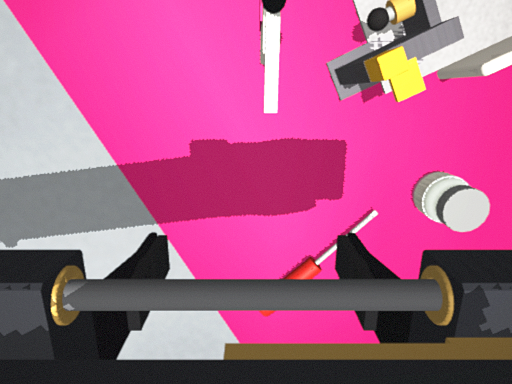

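The wrist view shows the bar end near (271,112), the black peg at the top edge near (273,3), the yellow catch blocks near (400,75) and the jar at (455,205). The tool's orientation matches the gate, so I'm moving over the peg.

Emit:
drive_tool(offset=[[0.003,0.03,0.003],[0.006,0.075,0.006],[0.008,0.12,0.01],[0.01,0.14,0.012],[0.01,0.145,0.012],[0.01,0.145,0.012]], angular=[[0.0,0,0],[0.007,0,0],[0.007,0,0],[0.007,0,0],[0.007,0,0],[0.007,0,0]])

```text
time_s: 2.15
tool_pos: [0.5396, -0.1044, 0.25]
tool_rot: [134.2, 89.8, 104.6]
force: [0.5, 0.0, -0.4]
grip_width: 0.0869
```

```bash
python3 - <<'E'
from h import *
o,c=snap('wrist','w2.png'); print(o['time_s'],o['tool_pos'],o['tool_rot'],o['qpos'],o['force'])
E
```

```text
2.15 [ 0.53961554 -0.1044339   0.25000596] [134.21156822  89.82215776 104.56682992] [ 39.43275662   7.8955625  -34.02946777  94.87076521   4.32653629
  78.66601262 -24.84528382] [ 0.46515845  0.00072916 -0.42227493]
```

View pics/w2.png

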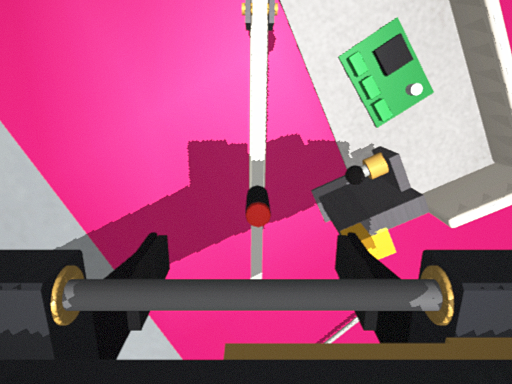

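The peg's red top is at about (258,214), between the fingers, with the bar running up to its pivot at about (259,5). I'll refine the peg and hinge positions from here.

```bash
cat >> h.py <<'E'
def wc(f):
    d=dict(np.load('pics/'+f+'.npz',allow_pickle=True)); o=d['o'][0]
    T=np.eye(4);T[:3,:3]=Rnow(o).as_matrix();T[:3,3]=o['tool_pos']
    d['world_from_camera']=T@d['T_tool_cam']; return d,o
E
python3 - <<'E'
from h import *
c,o=wc('w2.png'); im=c['pixels'].astype(int); r,g,b=[im[...,i] for i in range(3)]
m=(r>130)&(g<70)&(b<60); m[:195]=0;m[235:]=0;m[:,:240]=0;m[:,275:]=0
v,u=np.nonzero(m);print(len(u),u.mean(),v.mean(),u.min(),u.max(),v.min(),v.max())
print('red @.182',onz(c,u.mean(),v.mean(),.181))
# bar edges per row, white
pts=[]
for y in (40,60,80,100,120,135,170,180,240,250,260,265):
    w=np.nonzero((g[y,235:285]>120))[0]+235
    if len(w)<8: continue
    p=onz(c,(w.min()+w.max())/2,y,.132); pts.append(p); print(y,w.min(),w.max(),p.round(4))
pts=np.array(pts);s=np.polyfit(pts[:,1],pts[:,0],1);print(s,np.degrees(np.arctan(s[0])))
c1,o1=wc('w1.png'); print('tip',onz(c1,271,112,.132),)
E
```

```text
438 257.7739726027397 214.78995433789953 245 270 204 226
red @.182 [ 0.54144501 -0.10668219  0.181     ]
40 250 267 [ 0.6    -0.0046  0.132 ]
60 250 267 [ 0.5934 -0.0165  0.132 ]
80 249 266 [ 0.5858 -0.0284  0.132 ]
100 249 266 [ 0.5787 -0.0411  0.132 ]
120 249 266 [ 0.5714 -0.0541  0.132 ]
135 249 265 [ 0.5654 -0.064   0.132 ]
170 249 264 [ 0.5513 -0.0884  0.132 ]
180 249 264 [ 0.5472 -0.0957  0.132 ]
240 251 261 [ 0.5207 -0.142   0.132 ]
250 251 261 [ 0.5161 -0.1502  0.132 ]
260 251 261 [ 0.5113 -0.1586  0.132 ]
265 251 261 [ 0.5089 -0.1629  0.132 ]
[0.57544068 0.60246191] 29.91787368866522
tip [ 0.50169726 -0.17624703  0.132     ]
```

```bash
cat >> h.py <<'E'
H=(.628,.045)
def go(phi,beta,dz=.006):
    o=telemetry.get_obs(); p,R=target(H,np.radians(phi),beta,dz=dz); a,b=rel(o,p,R); print(phi,beta,a.round(4),b.round(4)); return o
E
python3 - <<'E'
from h import *
go(29.9,0)
E
```

```text
29.9 0 [ 0.1011 -0.0011  0.0022] [ 0.0036 -0.0019 -0.002 ]
```

Emit:
drive_tool(offset=[[0.015,-0.001,0.002],[0.04,-0.001,0.002],[0.065,-0.001,0.002],[0.085,-0.001,0.002],[0.095,-0.001,0.002],[0.101,-0.001,0.002],[0.101,-0.001,0.002]], angular=[[0.003,-0.002,-0.002],[0.003,-0.002,-0.002],[0.003,-0.002,-0.002],[0.003,-0.002,-0.002],[0.003,-0.002,-0.002],[0.003,-0.002,-0.002],[0.003,-0.002,-0.002]])

```text
time_s: 3.08
tool_pos: [0.5407, -0.1068, 0.1491]
tool_rot: [18.6, 90.0, -11.3]
force: [0.0, 0.7, -0.0]
grip_width: 0.0871
```

Emit:
drive_tool(offset=[[0,0,0],[0,0,0],[0,0,0],[0,0,0],[0,0,0],[0,0,0],[0,0,0],[0,0,0]], angular=[[0,0,0],[0,0,0],[0,0,0],[0,0,0],[0,0,0],[0,0,0],[0,0,0],[0,0,0]], fingers=1, squeeze=20)

```text
time_s: 4.08
tool_pos: [0.5408, -0.1069, 0.1491]
tool_rot: [8.6, 90.0, -21.3]
force: [-0.5, 0.9, 0.1]
grip_width: 0.0172
```

```bash
python3 - <<'E'
from h import *
o,c=snap('wrist','w3.png'); print(o['time_s'],o['tool_pos'],o['force'],o['wrist_torque'],o['grip_width'])
go(29.9,0)
for b in(.12,.24):go(29.9,b)
E
```

```text
4.075 [ 0.5407664  -0.1068783   0.14907569] [-0.46982662  0.89560259  0.11954218] [-0.04062515 -0.24296164 -0.03588217] 0.017170544261729613
29.9 0 [ 0.0001  0.0002 -0.0001] [ 0.0001  0.0004 -0.    ]
29.9 0.12 [-0.0165  0.004  -0.0001] [ 1.0e-04  4.0e-04 -1.2e-01]
29.9 0.24 [-0.0325  0.0099 -0.0001] [ 1.0e-04  4.0e-04 -2.4e-01]
```

View pics/w3.png

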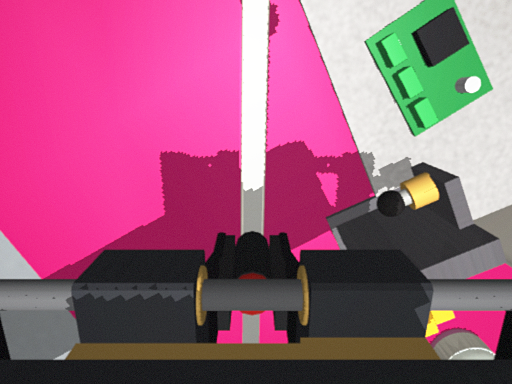

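The peg is held between the pads at about (252,275), with an opening of 17 mm. Now I'll lift the bar.

Emit:
drive_tool(offset=[[-0.003,0.0005,0],[-0.0083,0.0018,0],[-0.0138,0.0033,0],[-0.0192,0.0049,0],[-0.0246,0.0069,0],[-0.0299,0.0089,0],[-0.0325,0.0099,0],[-0.0325,0.0099,0]], angular=[[0,0,-0.022],[0,0,-0.06],[0,0,-0.1],[0,0,-0.14],[0,0,-0.18],[0,0,-0.22],[0,0,-0.24],[0,0,-0.24]])

```text
time_s: 5.12
tool_pos: [0.5455, -0.0984, 0.1815]
tool_rot: [-90.1, 76.2, -120.0]
force: [-1.5, -0.7, -0.9]
grip_width: 0.0174
```

```bash
python3 - <<'E'
from h import *
o,c=snap('side','s2.png');a=c['pixels'][110:240,170:350,::-1]; cv2.imwrite('pics/s2z.png',cv2.resize(a,None,fx=4.4,fy=4.4,interpolation=cv2.INTER_CUBIC))
print(o['time_s'],o['tool_pos'],o['force'],o['wrist_torque'],o['grip_width'])
go(29.9,.24)
for p in np.arange(29,8.9,-2):go(p,.24)
E
```

```text
5.125 [ 0.54546629 -0.0984395   0.1814893 ] [-1.49883506 -0.72239546 -0.94742461] [ 0.04131095  0.0817161  -0.04767424] 0.017396680954453528
29.9 0.24 [-0.0003  0.0002  0.    ] [-0.0001 -0.0004  0.0003]
29.0 0.24 [-0.0003  0.0002  0.0026] [-0.0154 -0.0041  0.0003]
27.0 0.24 [-0.0004  0.0004  0.0084] [-0.0493 -0.0124  0.0003]
25.0 0.24 [-0.0005  0.0008  0.0142] [-0.0832 -0.0207  0.0003]
23.0 0.24 [-0.0006  0.0014  0.0199] [-0.1171 -0.029   0.0003]
21.0 0.24 [-0.0008  0.0021  0.0256] [-0.151  -0.0373  0.0003]
19.0 0.24 [-0.001   0.0031  0.0313] [-0.1849 -0.0456  0.0003]
17.0 0.24 [-0.0013  0.0043  0.0369] [-0.2188 -0.0539  0.0003]
15.0 0.24 [-0.0016  0.0056  0.0425] [-0.2527 -0.0622  0.0003]
13.0 0.24 [-0.002   0.0071  0.0481] [-0.2866 -0.0705  0.0003]
11.0 0.24 [-0.0024  0.0089  0.0536] [-3.205e-01 -7.880e-02  3.000e-04]
9.0 0.24 [-0.0029  0.0108  0.059 ] [-3.544e-01 -8.710e-02  2.000e-04]
```

View pics/s2z.png

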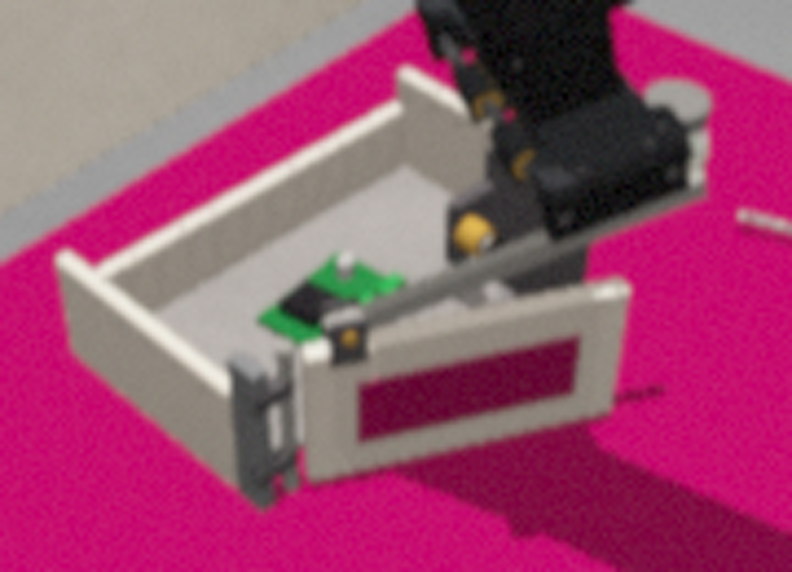

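The side view shows the bar raised along the line from (330,320) to (705,190), with the gate still open. I'm swinging to about 13°.

Emit:
drive_tool(offset=[[-0.0002,0.0001,0.0026],[-0.0003,0.0003,0.0084],[-0.0003,0.0007,0.0142],[-0.0004,0.0013,0.0199],[-0.0006,0.002,0.0256],[-0.0008,0.003,0.0313],[-0.0011,0.0042,0.0369],[-0.0014,0.0055,0.0425],[-0.0018,0.007,0.0481],[-0.0018,0.007,0.0481]], angular=[[-0.0154,-0.0041,0],[-0.0493,-0.0124,0],[-0.0832,-0.0207,0],[-0.1171,-0.029,0],[-0.151,-0.0373,0],[-0.1849,-0.0456,0],[-0.2188,-0.0539,0],[-0.2527,-0.0622,0],[-0.2866,-0.0705,0],[-0.2866,-0.0705,0]])

```text
time_s: 6.42
tool_pos: [0.5914, -0.117, 0.1817]
tool_rot: [-89.7, 76.2, -102.7]
force: [-0.5, -4.6, -0.1]
grip_width: 0.0174
```

```bash
python3 - <<'E'
from h import *
o,c=snap('top','t2.png');a=c['pixels'][100:230,235:400,::-1]; cv2.imwrite('pics/t2z.png',cv2.resize(a,None,fx=4.4,fy=4.4,interpolation=cv2.INTER_CUBIC))
o,c=snap('wrist','w4.png')
print(o['time_s'],o['tool_pos'],o['force'],o['wrist_torque'],o['grip_width'])
for p in np.arange(13,3,-1):go(p,.24)
E
```

```text
6.475 [ 0.59119899 -0.11692178  0.18167934] [-0.33588457 -4.43163449 -0.32653691] [-0.67329847  0.05176983 -0.03545482] 0.017553365596544523
13 0.24 [-0.0001  0.0008 -0.0004] [-0.0008  0.0009  0.0009]
12 0.24 [-0.0001  0.0008  0.0024] [-0.0177 -0.0033  0.0009]
11 0.24 [-0.0001  0.0009  0.0053] [-0.0347 -0.0074  0.0009]
10 0.24 [-0.0001  0.001   0.0082] [-0.0516 -0.0116  0.0009]
9 0.24 [-0.0002  0.0012  0.0111] [-0.0686 -0.0158  0.0009]
8 0.24 [-0.0002  0.0014  0.014 ] [-0.0855 -0.0199  0.0009]
7 0.24 [-0.0003  0.0017  0.0168] [-0.1025 -0.0241  0.0009]
6 0.24 [-0.0004  0.002   0.0197] [-0.1194 -0.0282  0.0009]
5 0.24 [-0.0005  0.0023  0.0226] [-0.1364 -0.0324  0.0009]
4 0.24 [-0.0006  0.0028  0.0254] [-0.1533 -0.0365  0.001 ]
```

View pics/t2z.png

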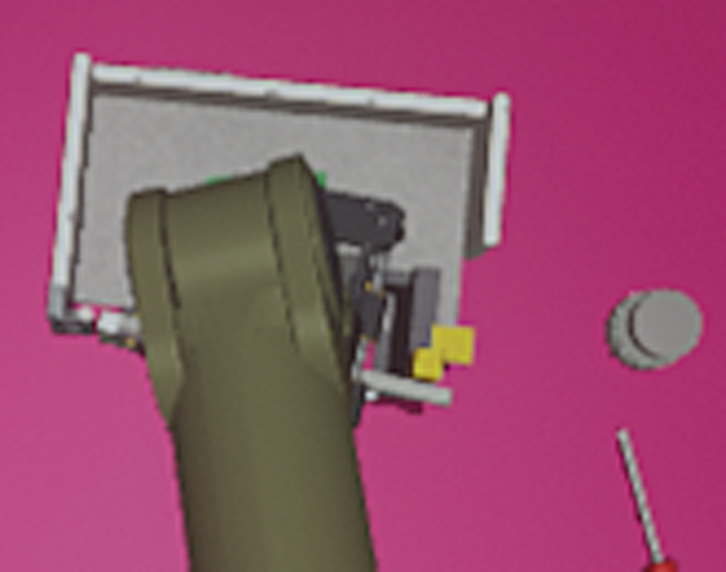

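View pics/w4.png

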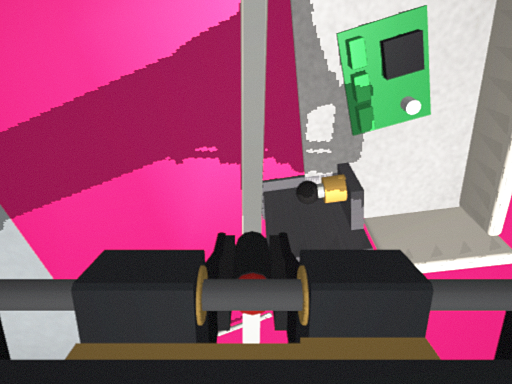

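The top view shows the raised bar just in front of the yellow tooth (430,362), and the wrist view shows the plunger tip near (307,190). Next I move closer, then feel for the buffer.

Emit:
drive_tool(offset=[[0,-0.0003,0.0014],[0,-0.0003,0.0038],[0,-0.0002,0.0067],[0,-0.0001,0.0096],[-0.0001,0,0.0115],[-0.0001,0.0001,0.013],[-0.0001,0.0001,0.013],[-0.0001,0.0001,0.013]], angular=[[-0.012,-0.002,0],[-0.026,-0.005,0],[-0.043,-0.009,0],[-0.06,-0.013,0],[-0.071,-0.016,0],[-0.08,-0.018,0],[-0.08,-0.018,0],[-0.08,-0.018,0]])

```text
time_s: 7.52
tool_pos: [0.604, -0.1195, 0.1818]
tool_rot: [-90.0, 76.2, -98.3]
force: [0.2, -3.1, -1.6]
grip_width: 0.0172
```

```bash
cat >>h.py <<'E'
def st():
    o=telemetry.get_obs(); R=Rnow(o); print(round(o['time_s'],2),o['tool_pos'].round(4),'Ftool',R.inv().apply(o['force']).round(2),'F',o['force'].round(2),'phi',np.degrees(np.arctan2(-(o['tool_pos'][0]-H[0]),-(o['tool_pos'][1]-H[1]))).round(2),np.degrees(np.arctan2(-R.as_matrix()[1,2],R.as_matrix()[0,2])).round(2),o['grip_width']); return o
E
python3 - <<'E'
from h import *
st()
for p in np.arange(8.5,3,-.5):go(p,.24)
E
```

```text
7.53 [ 0.604  -0.1195  0.1818] Ftool [ 2.33 -2.59  0.68] F [ 0.23 -3.13 -1.64] phi 8.29 8.31 0.017152566093196972
8.5 0.24 [-0.      0.001  -0.0006] [0.0032 0.0008 0.0006]
8.0 0.24 [-0.      0.001   0.0008] [-0.0053 -0.0013  0.0006]
7.5 0.24 [-0.      0.001   0.0023] [-0.0138 -0.0034  0.0006]
7.0 0.24 [-0.      0.001   0.0037] [-0.0222 -0.0054  0.0006]
6.5 0.24 [-0.      0.0011  0.0052] [-0.0307 -0.0075  0.0006]
6.0 0.24 [-0.0001  0.0011  0.0066] [-0.0392 -0.0096  0.0006]
5.5 0.24 [-0.0001  0.0012  0.008 ] [-0.0477 -0.0117  0.0006]
5.0 0.24 [-0.0001  0.0012  0.0095] [-0.0561 -0.0138  0.0006]
4.5 0.24 [-0.0001  0.0013  0.0109] [-0.0646 -0.0158  0.0006]
4.0 0.24 [-0.0001  0.0014  0.0124] [-0.0731 -0.0179  0.0006]
3.5 0.24 [-0.0002  0.0015  0.0138] [-0.0816 -0.02    0.0006]
```

Emit:
drive_tool(offset=[[0,-0.0003,0.0012],[0,-0.0003,0.0025],[0,-0.0003,0.0037],[0,-0.0003,0.0037],[0,-0.0003,0.0037]], angular=[[-0.008,-0.002,0],[-0.016,-0.004,0],[-0.022,-0.005,0],[-0.022,-0.005,0],[-0.022,-0.005,0]])

```text
time_s: 8.15
tool_pos: [0.6078, -0.1201, 0.1818]
tool_rot: [-90.1, 76.2, -97.1]
force: [0.2, -1.2, -1.5]
grip_width: 0.0174
```

```bash
python3 - <<'E'
from h import *
snap('wrist','w5.png');st()
E
```

```text
8.2 [ 0.6078 -0.1201  0.1818] Ftool [ 2.01 -1.06  0.56] F [ 0.37 -1.56 -1.7 ] phi 6.98 7.0 0.017375882149814684
```

View pics/w5.png

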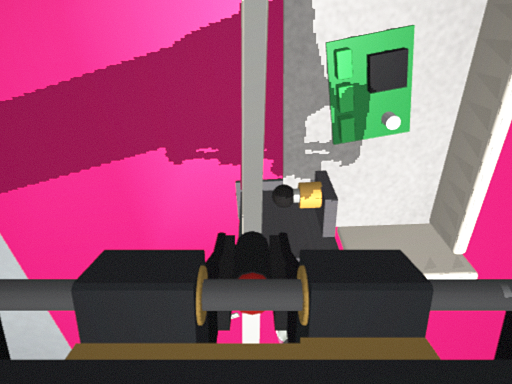

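The plunger tip (283,193) is now about 10 mm from the gate's rear face.

Emit:
drive_tool(offset=[[0,0,0.0012],[0,0,0.0025],[0,0.0001,0.0037],[0,0.0001,0.005],[0,0.0001,0.005],[0,0.0001,0.005]], angular=[[-0.008,-0.002,0],[-0.015,-0.004,0],[-0.022,-0.005,0],[-0.03,-0.007,0],[-0.03,-0.007,0],[-0.03,-0.007,0]])

```text
time_s: 8.95
tool_pos: [0.613, -0.1206, 0.1818]
tool_rot: [-90.0, 76.2, -95.3]
force: [0.5, -2.6, -1.5]
grip_width: 0.0175
```

```bash
python3 - <<'E'
from h import *
st()
E
```

```text
8.95 [ 0.613  -0.1206  0.1818] Ftool [ 2.09 -2.11  0.76] F [ 0.53 -2.6  -1.53] phi 5.19 5.23 0.017452607889436814
```

Emit:
drive_tool(offset=[[0,-0.0001,0.001],[0,-0.0001,0.002],[0,-0.0001,0.002],[0,-0.0001,0.002]], angular=[[-0.006,-0.001,0],[-0.012,-0.003,0],[-0.012,-0.003,0],[-0.012,-0.003,0]])

```text
time_s: 9.45
tool_pos: [0.615, -0.1208, 0.1819]
tool_rot: [-90.0, 76.2, -94.5]
force: [-0.6, -1.1, -1.5]
grip_width: 0.0174
```

```bash
python3 - <<'E'
from h import *
st()
E
```

```text
9.45 [ 0.615  -0.1208  0.1819] Ftool [ 1.73 -0.74 -0.55] F [-0.63 -1.09 -1.5 ] phi 4.47 4.52 0.01741255381774604
```

Emit:
drive_tool(offset=[[0,-0.0001,0.001],[0,-0.0001,0.002],[0,-0.0001,0.002],[0,-0.0001,0.002]], angular=[[-0.006,-0.001,0],[-0.012,-0.003,0],[-0.012,-0.003,0],[-0.012,-0.003,0]])

```text
time_s: 9.95
tool_pos: [0.6169, -0.121, 0.1818]
tool_rot: [-90.0, 76.2, -93.9]
force: [-0.9, -1.0, -1.7]
grip_width: 0.0174
```

```bash
python3 - <<'E'
from h import *
snap('wrist','w6.png');st()
E
```

```text
10.0 [ 0.6169 -0.1211  0.1818] Ftool [ 2.42 -1.03 -1.36] F [-1.46 -1.48 -2.11] phi 3.84 3.81 0.01779935600541027
```

View pics/w6.png

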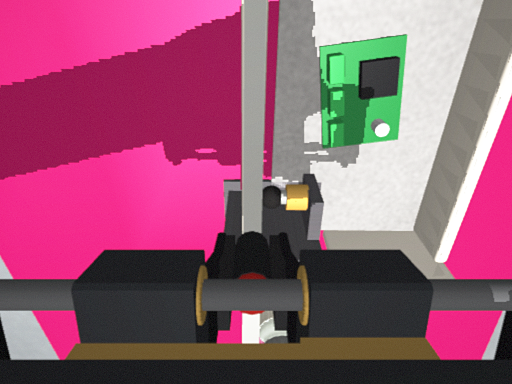

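The plunger tip (271,196) is now at the gate face, and the normal force has moved from +0.7 to about -1.4 N, so contact has begun. I'm continuing in 1–1.5 mm steps.

Emit:
drive_tool(offset=[[0,-0.0001,0.0008],[0,-0.0001,0.0015],[0,-0.0001,0.0015],[0,-0.0001,0.0015]], angular=[[-0.004,-0.001,0],[-0.009,-0.002,0],[-0.009,-0.002,0],[-0.009,-0.002,0]])

```text
time_s: 10.5
tool_pos: [0.6179, -0.1212, 0.1816]
tool_rot: [-90.3, 76.2, -93.6]
force: [-4.5, -1.3, -1.3]
grip_width: 0.0174
```

```bash
python3 - <<'E'
from h import *
st()
E
```

```text
10.5 [ 0.6179 -0.1212  0.1816] Ftool [ 1.68 -1.2  -4.38] F [-4.47 -1.31 -1.34] phi 3.46 3.3 0.017393488757715334
```

Emit:
drive_tool(offset=[[0,-0.0001,0.0008],[0,-0.0001,0.0015],[0,-0.0001,0.0015],[0,-0.0001,0.0015]], angular=[[-0.004,-0.001,0],[-0.009,-0.002,0],[-0.009,-0.002,0],[-0.009,-0.002,0]])

```text
time_s: 11.0
tool_pos: [0.6189, -0.1214, 0.1814]
tool_rot: [-90.7, 76.2, -93.4]
force: [-5.7, -1.8, -1.5]
grip_width: 0.0171
```

```bash
python3 - <<'E'
from h import *
st()
E
```

```text
11.0 [ 0.6189 -0.1214  0.1814] Ftool [ 1.95 -1.7  -5.57] F [-5.67 -1.85 -1.47] phi 3.13 2.78 0.017058663563255874
```

Emit:
drive_tool(offset=[[0,0,0.0008],[0,0,0.0018],[0,0,0.0018],[0,0,0.0018]], angular=[[-0.004,-0.001,0],[-0.006,-0.002,0],[-0.006,-0.002,0],[-0.006,-0.002,0]])

```text
time_s: 11.5
tool_pos: [0.6197, -0.1216, 0.1811]
tool_rot: [-91.1, 76.2, -93.6]
force: [-6.6, -1.4, -1.1]
grip_width: 0.0178
```

```bash
python3 - <<'E'
from h import *
o=st()
for b in (.24,.2,.16,.12,.08,.04,0):go(2.7,b)
snap('top','t3.png')
E
```

```text
11.5 [ 0.6197 -0.1216  0.1811] Ftool [ 1.47 -1.42 -6.5 ] F [-6.57 -1.45 -1.06] phi 2.86 2.45 0.017827162777623872
2.7 0.24 [-0.0008  0.0013  0.0005] [ 0.0054 -0.0036  0.0001]
2.7 0.2 [0.0048 0.0005 0.0005] [ 0.0053 -0.0037  0.0401]
2.7 0.16 [ 0.0105 -0.0001  0.0005] [ 0.0053 -0.0038  0.0801]
2.7 0.12 [ 0.0161 -0.0005  0.0005] [ 0.0052 -0.0039  0.1201]
2.7 0.08 [ 0.0218 -0.0007  0.0005] [ 0.0051 -0.004   0.1601]
2.7 0.04 [ 0.0275 -0.0007  0.0006] [ 0.005  -0.0041  0.2001]
2.7 0 [ 0.0332 -0.0004  0.0006] [ 0.005  -0.0042  0.2401]
```

The normal force is about 6.5–7 N at the peg, so roughly 6 N at the buffer. I'll press slightly more and start lowering the bar to just above the tooth.

Emit:
drive_tool(offset=[[0,0,0.0015],[0.001,-0.0001,0.0022],[0.004,-0.0006,0.0022],[0.007,-0.001,0.0022],[0.0098,-0.0013,0.0022],[0.0098,-0.0013,0.0022]], angular=[[0,0,0],[0,0,0.007],[0,0,0.028],[0,0,0.05],[0,0,0.07],[0,0,0.07]])

```text
time_s: 12.3
tool_pos: [0.6201, -0.1255, 0.1712]
tool_rot: [-92.9, 80.3, -95.3]
force: [-7.7, -0.8, -0.7]
grip_width: 0.017
```

```bash
python3 - <<'E'
from h import *
o=st();print(o['tool_rot'])
for b in (.18,.17,.12,.08,.04,0):go(2.7,b)
snap('wrist','w7.png')
E
```

```text
12.3 [ 0.6201 -0.1255  0.1712] Ftool [ 0.91 -0.98 -7.68] F [-7.73 -0.78 -0.67] phi 2.66 2.51 0.01700543214156486
[-92.88243685  80.26654271 -95.34615547]
2.7 0.18 [-0.0028  0.0018 -0.0001] [ 0.0048 -0.0078 -0.0103]
2.7 0.17 [-0.0014  0.0015 -0.0001] [ 0.0048 -0.0078 -0.0003]
2.7 0.12 [ 0.0056  0.0005 -0.0001] [ 0.0046 -0.0079  0.0497]
2.7 0.08 [ 0.0112 -0.0001 -0.    ] [ 0.0044 -0.008   0.0897]
2.7 0.04 [ 0.0169 -0.0004  0.    ] [ 0.0043 -0.0081  0.1297]
2.7 0 [ 0.0226 -0.0005  0.0001] [ 0.0041 -0.0082  0.1697]
```

View pics/w7.png

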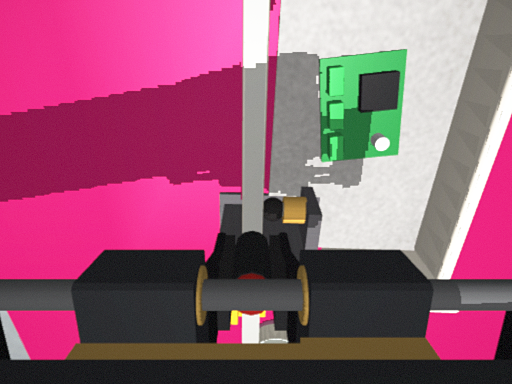

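The tooth now shows on the robot side of the bar (237,318), and the normal force is 7.7 N. Lowering continues while I hold the press.

Emit:
drive_tool(offset=[[0,0,0.0015],[0.002,-0.0003,0.0021],[0.0045,-0.0007,0.0021],[0.0072,-0.0011,0.0021],[0.0098,-0.0014,0.0021],[0.0098,-0.0014,0.0021]], angular=[[0,0,0],[0,0,0.014],[0,0,0.032],[0,0,0.051],[0,0,0.07],[0,0,0.07]])

```text
time_s: 13.1
tool_pos: [0.6202, -0.1285, 0.1611]
tool_rot: [-97.2, 84.2, -99.7]
force: [-10.5, -1.1, 0.7]
grip_width: 0.0173
```

```bash
python3 - <<'E'
from h import *
o=st();print(o['tool_rot'])
for b in (.12,.1,.08,.04,0):go(2.7,b)
E
```

```text
13.1 [ 0.6202 -0.1285  0.1611] Ftool [ -0.45  -1.61 -10.43] F [-10.48  -1.1    0.74] phi 2.57 2.51 0.017301533525018155
[-97.23997812  84.24807025 -99.71275806]
2.7 0.12 [-0.0047  0.0021 -0.0004] [ 0.0047 -0.0122 -0.0204]
2.7 0.1 [-0.0019  0.0016 -0.0004] [ 0.0046 -0.0122 -0.0004]
2.7 0.08 [ 0.0009  0.0012 -0.0004] [ 0.0045 -0.0123  0.0196]
2.7 0.04 [ 0.0066  0.0004 -0.0003] [ 0.0042 -0.0124  0.0596]
2.7 0 [ 0.0122 -0.0001 -0.0003] [ 0.004  -0.0125  0.0996]
```

Emit:
drive_tool(offset=[[0.001,-0.0002,0.001],[0.003,-0.0006,0.0013],[0.0055,-0.0011,0.0013],[0.008,-0.0015,0.0013],[0.0105,-0.0018,0.0013],[0.0118,-0.0019,0.0013],[0.0118,-0.0019,0.0013]], angular=[[0,0,0.007],[0,0.001,0.022],[0,0.001,0.042],[0,0.001,0.064],[0,0.001,0.084],[0,0.001,0.093],[0,0.001,0.093]])

```text
time_s: 13.98
tool_pos: [0.62, -0.1312, 0.1491]
tool_rot: [-159.9, 89.0, -162.4]
force: [-8.4, 0.6, -1.0]
grip_width: 0.0175
```

```bash
python3 - <<'E'
from h import *
o=st();print(o['tool_rot'])
go(2.7,0)
snap('wrist','w8.png')
o,c=snap('side','s3.png');a=c['pixels'][110:240,170:350,::-1]; cv2.imwrite('pics/s3z.png',cv2.resize(a,None,fx=4.4,fy=4.4,interpolation=cv2.INTER_CUBIC))
E
```

```text
13.97 [ 0.62   -0.1312  0.1491] Ftool [ 1.14  0.27 -8.36] F [-8.36  0.63 -1.  ] phi 2.6 2.48 0.017459601799878908
[-159.94401181   88.99078841 -162.41720436]
2.7 0 [ 0.0001  0.0014 -0.0003] [ 0.004  -0.0165  0.0061]
```

View pics/w8.png

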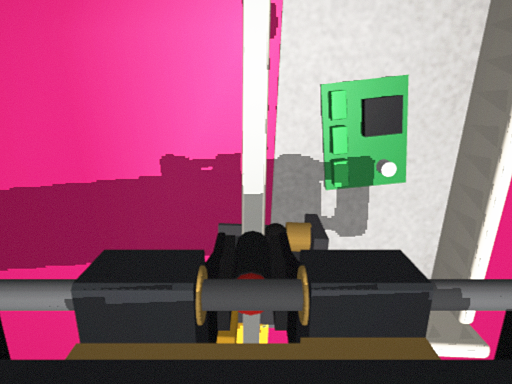

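View pics/s3z.png

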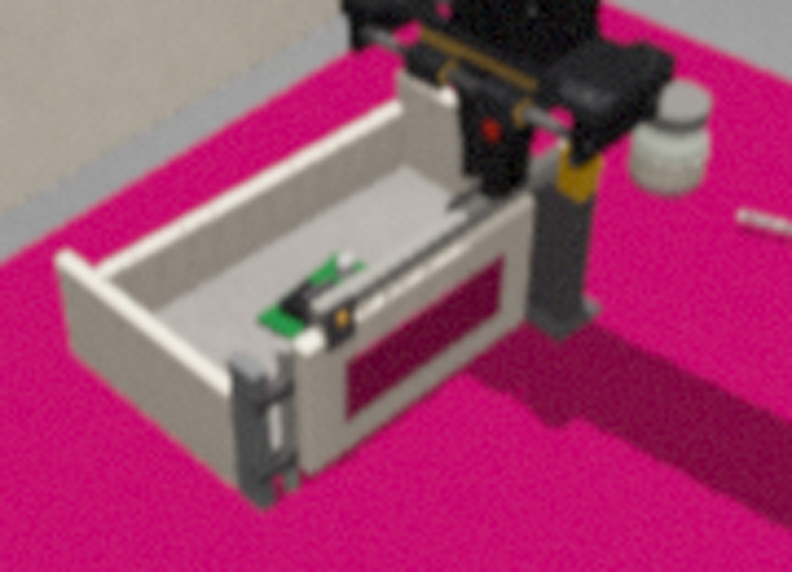

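The wrist view shows the bar over the yellow seat with the tooth on the robot side (227,327), and the side view shows the bar level. I'll seat it down slightly, then ease off the buffer before opening.

Emit:
drive_tool(offset=[[0.0008,0,0.0013],[0.0014,0,0.0013],[0.0014,0,0.0013],[0.0014,0,0.0005],[0.0014,0,-0.0003],[0.0014,0,-0.0011],[0.0014,0,-0.0019],[0.0014,0,-0.0025],[0.0014,0,-0.0025]], angular=[[0,0,0.004],[0,0,0.008],[0,0,0.008],[0,0,0.008],[0.002,0,0.008],[0.004,0,0.008],[0.006,0,0.008],[0.008,0,0.008],[0.008,0,0.008]])

```text
time_s: 15.2
tool_pos: [0.6184, -0.131, 0.149]
tool_rot: [176.9, 89.2, 174.0]
force: [-5.1, -0.3, 3.5]
grip_width: 0.0176
```

```bash
python3 - <<'E'
from h import *
o=st();print(o['tool_rot'])
E
```

```text
15.2 [ 0.6184 -0.131   0.149 ] Ftool [-3.39 -0.53 -5.13] F [-5.1  -0.28  3.46] phi 3.12 2.88 0.017601657709667838
[176.91825599  89.19685609 174.03407423]
```

The bar is on its stop, with a 3.5 N upward reaction. I'm easing back further.

Emit:
drive_tool(offset=[[0.0004,0,-0.0005],[0.0004,0,-0.0012],[0.0004,0,-0.0019],[0.0004,0,-0.0026],[0.0004,0,-0.0026]], angular=[[0.002,0,0],[0.004,0,0],[0.007,0,0],[0.009,0,0],[0.009,0,0]])

```text
time_s: 15.82
tool_pos: [0.617, -0.1309, 0.149]
tool_rot: [176.1, 89.4, 172.7]
force: [0.7, -1.2, 1.8]
grip_width: 0.0177
```

```bash
python3 - <<'E'
from h import *
o=st()
E
```

```text
15.82 [ 0.617  -0.1309  0.149 ] Ftool [-1.81 -1.12  0.76] F [ 0.71 -1.16  1.8 ] phi 3.59 3.4 0.017657432380496135
```

Emit:
drive_tool(offset=[[0,0,0],[0,0,0],[0,0,0],[0,0,0],[0,0,0]], angular=[[0,0,0],[0,0,0],[0,0,0],[0,0,0],[0,0,0]], fingers=-0.1)

```text
time_s: 16.45
tool_pos: [0.6169, -0.1309, 0.149]
tool_rot: [176.2, 89.3, 172.8]
force: [-0.5, 1.4, -0.7]
grip_width: 0.0472
```

Emit:
drive_tool(offset=[[-0.005,0,0],[-0.02,0,0],[-0.045,0,0],[-0.075,0,0],[-0.1,0,0],[-0.12,0,0],[-0.12,0,0]], angular=[[0,0,0],[0,0,0],[0,0,0],[0,0,0],[0,0,0],[0,0,0],[0,0,0]])

```text
time_s: 17.32
tool_pos: [0.6193, -0.1309, 0.2713]
tool_rot: [178.9, 89.6, 175.5]
force: [-0.2, 0.8, 0.0]
grip_width: 0.0477
```

Emit:
drive_tool(offset=[[0,-0.015,-0.01],[0,-0.045,-0.04],[0,-0.08,-0.075],[0,-0.11,-0.11],[0,-0.13,-0.14],[0,-0.14,-0.15],[0,-0.14,-0.15]], angular=[[0,0,0],[0,0,0],[0,0,0],[0,0,0],[0,0,0],[0,0,0],[0,0,0]])

```text
time_s: 18.2
tool_pos: [0.4605, -0.2627, 0.2719]
tool_rot: [178.3, 89.5, 174.7]
force: [0.3, 0.7, -0.8]
grip_width: 0.0478
```

```bash
python3 - <<'E'
from h import *
o,c=snap('top','t4.png');A=cv2.resize(c['pixels'][100:230,235:400,::-1],None,fx=4.4,fy=4.4,interpolation=cv2.INTER_CUBIC); cv2.imwrite('pics/t4z.png',A)
o,c=snap('side','s4.png');cv2.imwrite('pics/s4z.png',cv2.resize(c['pixels'][110:240,170:350,::-1],None,fx=4.4,fy=4.4,interpolation=cv2.INTER_CUBIC))
snap('wrist','w9.png')
st()
E
```

```text
18.35 [ 0.4624 -0.2605  0.2721] Ftool [-0.15 -0.21  0.41] F [ 0.39 -0.23  0.14] phi 28.46 3.25 0.04764510554805948
```

View pics/t4z.png

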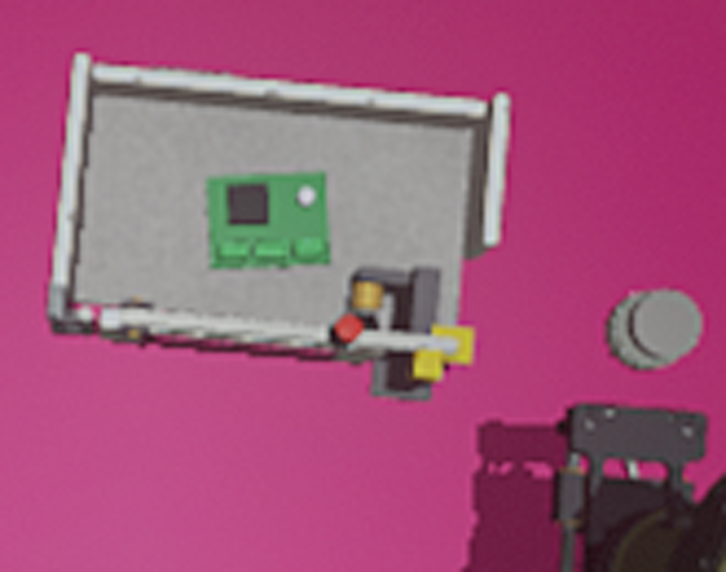

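View pics/s4z.png

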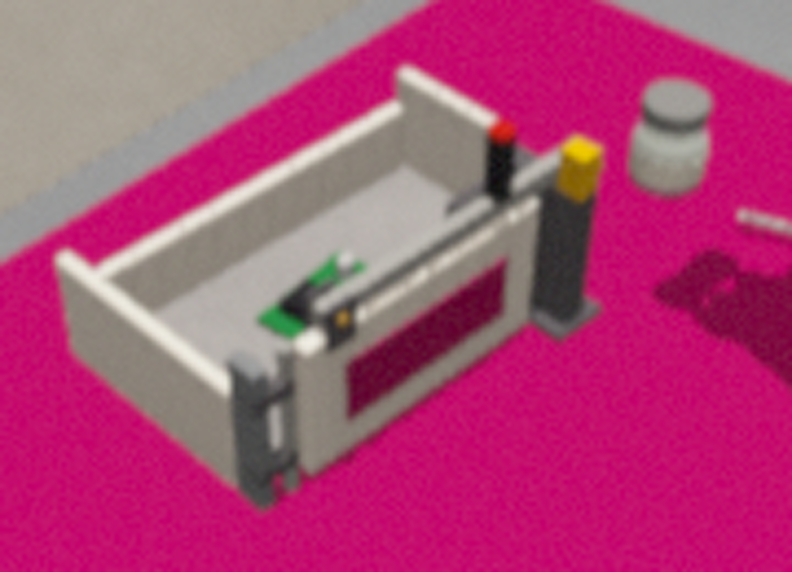

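View pics/w9.png

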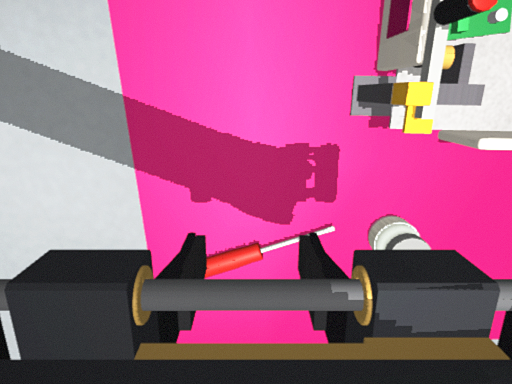

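The top view shows the bar behind the tooth (428,363) and over the seat. The side view agrees, with the tooth in front of the bar end at (578,165). One check remains before handing in: the bar's height and whether the bystanders have moved.

```bash
python3 - <<'E'
from h import *
rs=[]
for f,(x0,y0,x1,y1) in (('top4',(305,165,325,182)),('side4',(275,130,295,150))):
    c=dict(np.load('pics/'+f[0]+'4.png.npz',allow_pickle=True)); im=c['pixels'].astype(int); r,g,b=[im[...,i] for i in range(3)]
    m=np.zeros(r.shape,bool); s=np.s_[y0:y1,x0:x1]; m[s]=((r>130)&(g<90)&(b<85)&(r>2*b))[s]
    v,u=np.nonzero(m); print(f,len(u),u.mean(),v.mean()); rs.append(ray(c,u.mean(),v.mean()))
print(tri(*rs))
# bystanders diff of centroids green/blue
for f in('top1','t4'):
    c=np.load(f'pics/{f}.png.npz',allow_pickle=True); im=c['pixels'].astype(int); r,g,b=[im[...,i] for i in range(3)]
    for nm,m in(('green',(g>r+30)&(g>b+30)),('blue',(b>g+40)&(b>r+60))):
        m=m.copy();m[:95]=0;m[230:]=0;v,u=np.nonzero(m);print(f,nm,len(u),u.mean().round(2),v.mean().round(2))
st(); sign_off()
E
```

```text
top4 23 314.04347826086956 174.1304347826087
side4 26 284.2307692307692 139.42307692307693
[ 0.61472458 -0.13150138  0.1782834 ]
top1 green 450 295.8 150.63
top1 blue 266 197.68 186.99
t4 green 455 295.86 150.54
t4 blue 268 197.65 186.94
18.35 [ 0.4624 -0.2605  0.2721] Ftool [-0.15 -0.21  0.41] F [ 0.39 -0.23  0.14] phi 28.46 3.25 0.04764510554805948
the job is handed in; nothing more can be done
```

The gate is shut and latched, and I handed the job in at 18.4 s of the 54 s allowed.

- **What I did:** I gripped the peg, raised the bar to about 0.24 rad and swung the gate shut. The buffer met the gate at about 4.3° in world axes. I pressed it to roughly 6–9 N, estimated from a peak of about 10.5 N at the wrist. I then lowered the bar onto its stop, eased back until it rested on the tooth, opened the fingers and moved away.
- **Latched and down:** with the gripper clear, the top, side and wrist views show the bar on the bay side of the tooth, over the seat. The peg's red top triangulated to 178 mm, against about 181 mm expected with the bar down. When the gate was open and the bar was down it read 185 mm, so I put the difference down to measurement error.
- **Bystanders:** the module and tape are within 0.1 px of where they started. The jar and screwdriver I checked only by eye, and they look unmoved.
- **Anomaly:** while I lowered the bar, the press force rose from 7.7 to 10.5 N without the gate moving. I did not find the cause. I eased off, and the force stayed below the forcing limit.

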